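# Find the pot lid with the loose handle and swap it for the spare

## Task

One of the lids on the three saucepans has worked loose at its bow handle, which cannot be seen: wiggle the handles side to side, while the lids sit on their pots, until you have felt which one has play. Lay that lid flat, right way up, in the orange repair tray, and put the spare lid from the cork trivet fully home on the pot it came from. Leave the sound lids on their pots, do not drop any lid, and do not disturb the other things on the worktop.

Things in the scene. Friction and masses are not known exactly. Their poses are not given: they have to be found in the camera images.
- lid_a: Steel lid, 146 mm flange (z 10-13 mm) over a skirt (z 0-10) tapering from 128 to 113 mm wide. Origin: centre of underside, z up. Black bow handle over the middle: bar along the lid's x, 56 mm long, 12 mm thick, centre line at z 58 mm, on legs 68 mm apart; dome top z 21. 0.3-0.5 kg. Starts home on pot_a. If its handle is tight, the whole lid is dragged, up to 3 mm, till the skirt meets the pot: 3 to 12 N.
- lid_b: Steel lid, 146 mm flange (z 10-13 mm) over a skirt (z 0-10) tapering from 128 to 113 mm wide. Origin: centre of underside, z up. Black bow handle over the middle: bar along the lid's x, 56 mm long, 12 mm thick, centre line at z 58 mm, on legs 68 mm apart; dome top z 21. 0.3-0.5 kg. Starts home on pot_b. If its handle is tight, the whole lid is dragged, up to 3 mm, till the skirt meets the pot: 3 to 12 N.
- lid_c: Steel lid, 146 mm flange (z 10-13 mm) over a skirt (z 0-10) tapering from 128 to 113 mm wide. Origin: centre of underside, z up. Black bow handle over the middle: bar along the lid's x, 56 mm long, 12 mm thick, centre line at z 58 mm, on legs 68 mm apart; dome top z 21. 0.3-0.5 kg. Starts home on pot_c. If its handle is tight, the whole lid is dragged, up to 3 mm, till the skirt meets the pot: 3 to 12 N.
- spare_lid: Steel lid, 146 mm flange (z 10-13 mm) over a skirt (z 0-10) tapering from 128 to 113 mm wide. Origin: centre of underside, z up. Black bow handle over the middle: bar along the lid's x, 56 mm long, 12 mm thick, centre line at z 58 mm, on legs 68 mm apart; dome top z 21. 0.3-0.5 kg. Sound spare; starts on a round cork trivet, 12 mm above the worktop. Fits any of the pots.
- pot_a: Steel saucepan, immovable, 140 mm across, 85 mm high, mouth 134 mm, loop handles at both ends of its x (out to 92 mm). Origin: centre of underside, z up. A lid fully home on it (flange on rim, about 3 mm play all round) has its origin 75 mm above this one. Starts covered by lid_a.
- pot_b: Steel saucepan, immovable, 140 mm across, 85 mm high, mouth 134 mm, loop handles at both ends of its x (out to 92 mm). Origin: centre of underside, z up. A lid fully home on it (flange on rim, about 3 mm play all round) has its origin 75 mm above this one. Starts covered by lid_b.
- pot_c: Steel saucepan, immovable, 140 mm across, 85 mm high, mouth 134 mm, loop handles at both ends of its x (out to 92 mm). Origin: centre of underside, z up. A lid fully home on it (flange on rim, about 3 mm play all round) has its origin 75 mm above this one. Starts covered by lid_c.
- tray: Orange shallow repair tray, immovable, 190 x 190 mm outside, walls 5 mm thick and 28 mm high, floor 5 mm above the worktop. Origin: centre of its underside; sides along its x and y. Empty at the start.
- handle_a (a joint): Sideways shift (m) of the bow handle of lid_a on its lid, along the lid's y; 0 centred, as at the start. A tight one gives under 1 mm; the loose one, its screw holes worn to slots, slides, staying upright, up to 6 mm either way at about 0.5 N and stays where it is left.
- handle_b (a joint): Sideways shift (m) of the bow handle of lid_b on its lid, along the lid's y; 0 centred, as at the start. A tight one gives under 1 mm; the loose one, its screw holes worn to slots, slides, staying upright, up to 6 mm either way at about 0.5 N and stays where it is left.
- handle_c (a joint): Sideways shift (m) of the bow handle of lid_c on its lid, along the lid's y; 0 centred, as at the start. A tight one gives under 1 mm; the loose one, its screw holes worn to slots, slides, staying upright, up to 6 mm either way at about 0.5 N and stays where it is left.
- pepper_mill: Dark wooden pepper mill, 48 mm across, 90 mm high, standing; origin centre of its foot. Bystander.
- spice_jar: Amber glass spice jar with red cap, 44 mm across, 85 mm high; origin centre of its foot. Bystander.
- mug: White mug, 76 mm across, 85 mm high; origin centre of its foot. Bystander.
- bowl: Blue bowl, 110 mm across, 45 mm high; origin centre of its foot. Bystander.
- screwdriver: Screwdriver 170 mm long lying near the robot; origin under its middle. Bystander.
- spoon: Wooden spoon 190 mm long lying near the robot; origin under its middle. Bystander.
Not all that is in view belongs to the job. Leave any purple or yellow look-alike of the lid_a alone.

How it is judged:
By the outcome, as a careful person would: the job done as asked, in the order asked, and still so for the second after the job is handed in, with the robot touching nothing.
It also fails if it takes over 72 s, if anything falls off the work surface, if the arm or the gripper's body presses on something with over 40 N, if the wrist force passes 120 N, or if a joint passes its speed limit or range.

## Robot

A 6-joint arm with a two-finger parallel gripper is mounted at the origin on the work surface. World frame = base frame: x ahead of the robot, y to its left, z up, the work surface at z = 0. Lengths are in m, angles in rad, forces in N, time in s.
With the tool pointing down it reaches from about 0.25 to 0.775 m from the base axis. Payload 4 kg.
Tool frame: the origin (TCP) lies on the centre line of the jaws, within the pads' length; the fingertips stand 22 mm ahead of it and the grasp point (between the pads) lies 3 mm ahead of it; z points along the fingers, y is the line along which they close (so a half turn about z gives the same grasp; the last joint's range is limited). The gripper opens to 85 mm and grips with 20 to 120 N. Pads are 22 mm wide; open, the fingers measure 114 mm over their backs; the gripper's body (76 mm by 85 mm) begins 54 mm behind the grasp point. The pads swing forward as they close: fully open they stand 13 mm farther back than shut.
Start: joints at [1.198, 0.087, 1.371, -0, 1.684, -0.103], TCP at [0.147, 0.53, 0.253] pointing down, gripper open.
Joint ranges: [-3.1, 3.1], [-0.76, 2.03], [0.27, 2.55], [-1.08, 4.22], [0.17, 2.65], [-2.57, 2.57]. Speed limits (rad/s): [2.79, 2.79, 3.14, 3.14, 3.14, 3.14].

## Interface

Orientations are given as a unit quaternion [w, x, y, z].
In Python, from plant import r, viewer gives the robot as it stands.
- The arm moves only by the shell command python3 -m handwheel 'ROWS' [FORCE]. ROWS is JSON, a list of rows, each a list of 7 numbers: the shift along the world's x, y, z in m, then the turn, a rotation vector about the world's x, y, z in degrees, then the gripper's target within -1 to 1 (fully open at 1, half-way at 0, shut at -1). In form: [[x, y, z, ax, ay, az, claw], ...]. A call has 1 to 20 rows; each row shifts and turns the commanded pose from where the row before left it; what a row does not reach is not made up. A row lasts 1/8 s, in which the tool goes at most 62.5 mm and 10.7 degrees, less where a joint would pass 70% of its speed; a pose out of reach is approached as far as the arm can. A call with a gripper value outside its range is refused whole. The fingers move at their own pace and stop on an object; FORCE is the grip in N (left out, the last holds). Time passes only in rows, so rows that do not move let the fingers close. It gives the time, the measured TCP pose, the force, the opening and the grip force at its end, in the units of the state.
- r.state(): the state, without advancing time (a new reading comes with each control period).
- viewer.read_camera(name): name is "scene" or "top" or "wrist"; returns (picture, depth): 400x640x3 uint8, blue, green, red; 400x640 float32, m along the optical axis (not along the pixel's ray), 0 where there is no reading.
- viewer.camera_model(name): a dict with "intrinsics" (3x3 intrinsics, pixels), "extrinsics" (4x4, takes a point from world to camera coordinates). Camera axes: x right, y down, z forward; pixel columns grow to the right and rows downward; lengths in m; the calibration is good to about 2 mm. A picture is of the moment at which its call begins: read the wrist's pose just before it. camera_model takes no time and is no camera call; for the wrist camera it gives the pose at the moment of the call.
- r.sign_off(): hands the job in; it is judged then, once.
The state is a dict: "time_s": time; "q": joint angles; "joint_velocities": joint speeds; "joint_efforts": joint torques, N m; "ee_pos": TCP position; "ee_rot": TCP orientation; "wrist_force": force on the tool from outside, world axes, zero at the start; "ft_torque": the same for the moment, N m; "opening": opening from 0.0 (shut) to 1.0 (fully open); "grasp_force": force on a finger pad.
Only numpy, scipy, OpenCV 4.12 (cv2) and the standard library are available. Lean on these libraries where they do the work, as an engineer would, in place of code of your own. Each camera call takes 0.05 s, during which the arm holds its last target. There are 200 camera calls.

## Working session

There is one attempt and no reset: what is moved stays moved. The work goes in short steps, Python scripts to look and compute and a shell command to move; the robot and the scene stay as the last step left them, time stands still between calls to the robot, and variables do not carry over. Pictures are saved under pics/ and viewed, at most 10 in all, crops included, and the job is handed in when it is done.

```bash
ls; mkdir -p pics; python3 - <<'E'
from plant import r, viewer
import cv2,numpy as np
for n in("top","scene"):
    im,d=viewer.read_camera(n); cv2.imwrite(f"pics/{n}0.png",im); np.savez(f"/tmp/{n}0.npz",im=im,d=d,**viewer.camera_model(n))
    print(n,viewer.camera_model(n))
s=r.state();print({k:np.round(v,3) for k,v in s.items()})
E
```

```text
pics
top {'intrinsics': array([[451.81265969,   0.        , 320.58589879],
       [  0.        , 451.81265969, 196.58583897],
       [  0.        ,   0.        ,   1.        ]]), 'extrinsics': array([[-0.01998313, -0.99975636,  0.00937512, -0.08913459],
       [-0.98893384,  0.01838633, -0.14721343,  0.52643456],
       [ 0.14700519, -0.01221316, -0.98906032,  1.36774681],
       [ 0.        ,  0.        ,  0.        ,  1.        ]])}
scene {'intrinsics': array([[375.13862411,   0.        , 322.16682616],
       [  0.        , 375.13862411, 195.25339808],
       [  0.        ,   0.        ,   1.        ]]), 'extrinsics': array([[ 7.35960216e-01,  6.77024136e-01, -9.38320754e-04,
        -3.17976905e-01],
       [ 4.24517081e-01, -4.62550757e-01, -7.78352134e-01,
        -1.69463687e-01],
       [-5.27397202e-01,  5.72437871e-01, -6.27827265e-01,
         1.55797816e+00],
       [ 0.00000000e+00,  0.00000000e+00,  0.00000000e+00,
         1.00000000e+00]])}
{'time_s': np.float64(0.1), 'q': array([ 1.198,  0.088,  1.372, -0.   ,  1.684, -0.103]), 'joint_velocities': array([-0.002, -0.001, -0.004, -0.   , -0.   ,  0.   ]), 'joint_efforts': array([ 2.0000e-03, -3.5302e+01, -3.1422e+01, -0.0000e+00,  8.0000e-03,
       -0.0000e+00]), 'ee_pos': array([0.146, 0.53 , 0.252]), 'ee_rot': array([-0.   ,  0.135,  0.991, -0.001]), 'wrist_force': array([-1.294,  0.51 ,  0.208]), 'ft_torque': array([ 0.018,  0.125, -0.027]), 'grasp_force': np.float64(0.0), 'opening': np.float64(1.002)}
```

View pics/top0.png

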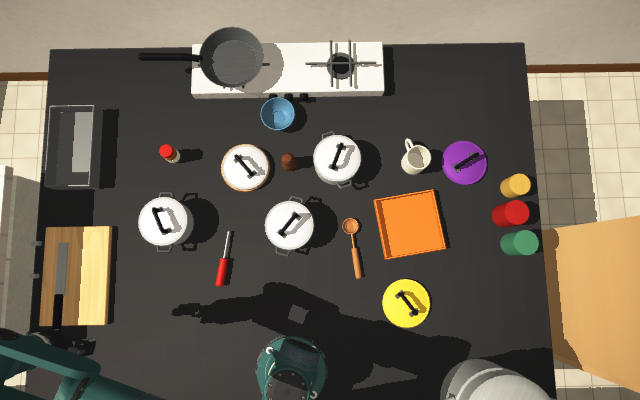

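View pics/scene0.png

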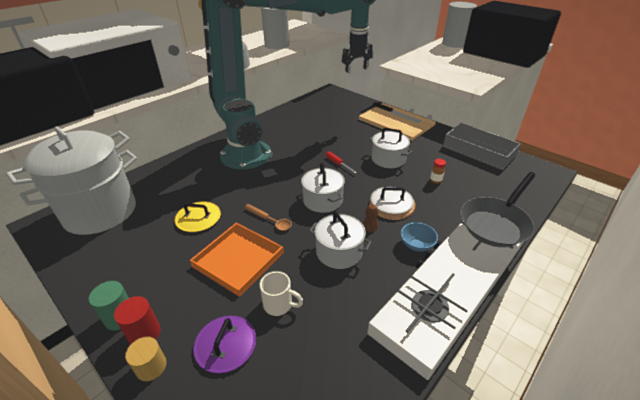

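The top view shows pots at (165,222), (289,226) and (337,160), the spare lid on its trivet at (245,167), the tray at (410,224), and look-alikes in purple and yellow. Next I measure the handles from depth.

```bash
cat > h.py <<'E'
import numpy as np
def cloud(d,K,E):
    v,u=np.mgrid[:d.shape[0],:d.shape[1]]
    P=np.stack([(u-K[0,2])/K[0,0]*d,(v-K[1,2])/K[1,1]*d,d],-1)
    P=(P-E[:3,3])@E[:3,:3]
    P[d<=0]=np.nan
    return P
def bar(P,c,z0,z1,R=.06):
    m=(np.hypot(P[...,0]-c[0],P[...,1]-c[1])<R)&(P[...,2]>z0)&(P[...,2]<z1)
    Q=P[m]; 
    if len(Q)<5: return None
    ce=Q[:,:2].mean(0); w,V=np.linalg.eigh(np.cov(Q[:,:2].T)); a=V[:,1]
    t=(Q[:,:2]-ce)@a; mid=ce+a*(t.min()+t.max())/2
    return len(Q),np.round(mid,4),round(np.degrees(np.arctan2(a[1],a[0]))%180,1),round(np.median(Q[:,2]),4),round(np.ptp(t),3)
def disc(P,c,z0,z1,R=.09):
    import cv2
    m=(np.hypot(P[...,0]-c[0],P[...,1]-c[1])<R)&(P[...,2]>z0)&(P[...,2]<z1)
    Q=P[m][:,:2].astype(np.float32); (x,y),rr=cv2.minEnclosingCircle(Q)
    return np.round([x,y,rr],4)
E
python3 - <<'E'
from h import *
for n in("top","scene"):
    f=np.load(f"/tmp/{n}0.npz");P=cloud(f['d'],f['intrinsics'],f['extrinsics'])
    if n=="top":
        C={k:P[v,u] for k,(u,v) in dict(L=(178,215),M=(280,220),F=(328,155),S=(235,175),tray=(410,224),mill=(289,160),jar=(167,151),mug=(417,158),bowl=(278,114)).items()}
        hp=P
        for k in C: print(k,np.round(C[k],3))
        G={}
    for k in "LMFS":
        o=0 if k!="S" else -.063
        b=bar(P,C[k],.118+o,.15+o,.075); G.setdefault(k,b)
        print(n,k,b,'flange',disc(P,C[k],.083+o,.106+o,.095))
    Q=P[(np.hypot(P[...,0]-C['tray'][0],P[...,1]-C['tray'][1])<.15)&(P[...,2]>.02)&(P[...,2]<.04)][:,:2]
    import cv2; print('tray',cv2.minAreaRect(Q.astype(np.float32)))
E
```

```text
L [0.469 0.326 0.092]
M [0.449 0.023 0.092]
F [ 0.644 -0.124  0.094]
S [0.601 0.17  0.025]
tray [ 0.437 -0.381  0.005]
mill [ 0.63  -0.005  0.093]
jar [0.667 0.366 0.086]
mug [ 0.651 -0.415  0.003]
bowl [0.806 0.034 0.005]
top L (122, array([0.4535, 0.3712]), np.float64(23.6), np.float64(0.1373), np.float64(0.079)) flange [0.4548 0.3713 0.0726]
top M (114, array([ 0.4347, -0.0028]), np.float64(140.0), np.float64(0.1373), np.float64(0.08)) flange [ 0.4355 -0.002   0.0729]
top F (107, array([ 0.637 , -0.1498]), np.float64(158.8), np.float64(0.1374), np.float64(0.08)) flange [ 0.6369 -0.1494  0.073 ]
top S (100, array([0.6263, 0.1388]), np.float64(39.9), np.float64(0.0736), np.float64(0.079)) flange [0.6259 0.1414 0.0737]
tray ((0.43691644072532654, -0.37488287687301636), (0.19025324285030365, 0.19166746735572815), 8.875513076782227)
scene L (75, array([0.4581, 0.3703]), np.float64(24.7), np.float64(0.1331), np.float64(0.079)) flange [0.459  0.3659 0.0724]
scene M (63, array([ 0.4419, -0.0075]), np.float64(141.9), np.float64(0.136), np.float64(0.075)) flange [ 0.4368 -0.0028  0.0749]
scene F (113, array([ 0.6396, -0.152 ]), np.float64(159.7), np.float64(0.1351), np.float64(0.079)) flange [ 0.6392 -0.1497  0.0738]
scene S (92, array([0.6322, 0.138 ]), np.float64(39.9), np.float64(0.0708), np.float64(0.078)) flange [0.6286 0.1415 0.0725]
tray ((0.43984729051589966, -0.3749842643737793), (0.19296453893184662, 0.19211599230766296), 9.294877052307129)
```

Heights (0.137 bar tops), flange radius (0.073) and tray size all agree with the given data. I set out for the left pot's lid, handle (0.454, 0.371) and bar at 23.6°. From the start pose that is +0.308, −0.159 and a +39° yaw.

```bash
python3 -m handwheel '[[0.0385,-0.02,0,0,0,4.9,0],[0.0385,-0.02,0,0,0,4.9,0],[0.0385,-0.02,0,0,0,4.9,0],[0.0385,-0.02,0,0,0,4.9,0],[0.0385,-0.02,0,0,0,4.9,0],[0.0385,-0.02,0,0,0,4.9,0],[0.0385,-0.02,-0.03,0,0,4.9,0],[0.0385,-0.019,-0.03,0,0,4.8,0],[0,0,0,0,0,0,0]]' 40; python3 - <<'E'
from plant import r, viewer
from h import *
import cv2
m=viewer.camera_model("wrist");im,d=viewer.read_camera("wrist");cv2.imwrite("pics/w1.png",im)
P=cloud(d,m["intrinsics"],m["extrinsics"]); print(bar(P,(.454,.371),.122,.15,.06),disc(P,(.454,.371),.083,.1,.09)); s=r.state(); print(s['ee_pos'],s['ee_rot'],s['q'],s['wrist_force'],s['time_s'])
E
```

```text
time_s: 1.23
ee_pos: [0.4552, 0.3682, 0.1886]
ee_rot: [-0.004, -0.203, 0.979, -0.002]
wrist_force: [-0.5, 0.6, 0.0]
opening: 0.498
grasp_force: 0.0
(3164, array([0.4537, 0.3731]), np.float64(23.5), np.float64(0.1366), np.float64(0.079)) [0.4544 0.3736 0.0732]
[0.45452953 0.36981152 0.19072854] [-2.52406445e-03 -2.03460983e-01  9.79079520e-01 -7.41863152e-04] [ 5.85984118e-01  1.90130016e-01  1.37923499e+00  5.00298798e-04
  1.57746548e+00 -1.39459473e+00] [0.81655848 0.17389879 0.31280571] 1.275
```

View pics/w1.png

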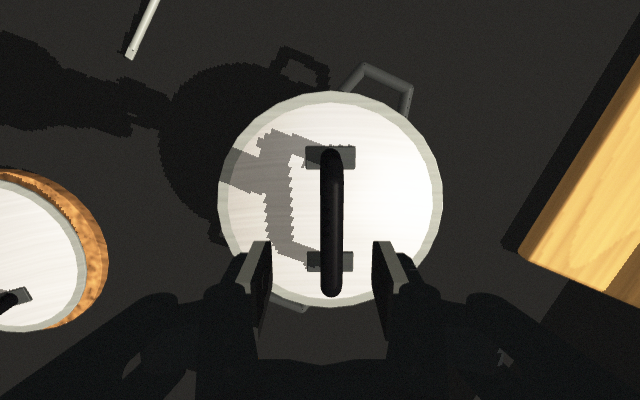

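The wrist view shows the bar upright at (332,220), midway between the fingers, which agrees with the estimate to 3 mm. Now I descend and close, then wiggle along the lid's y (113.5°).

```bash
python3 -m handwheel '[[0,0.003,-0.03,0,0,0,0],[0,0,-0.026,0,0,0,0],[0,0,0,0,0,0,-1],[0,0,0,0,0,0,-1],[0,0,0,0,0,0,-1],[0,0,0,0,0,0,-1]]' 40; python3 -m handwheel '[[-0.0012,0.0027,0,0,0,0,-1],[0,0,0,0,0,0,-1],[0,0,0,0,0,0,-1]]';python3 -m handwheel '[[0,0,0,0,0,0,-1]]'; python3 -m handwheel '[[0.0012,-0.0027,0,0,0,0,-1],[0.0012,-0.0027,0,0,0,0,-1],[0,0,0,0,0,0,-1]]';python3 -m handwheel '[[0,0,0,0,0,0,-1]]'
```

```text
time_s: 2.02
ee_pos: [0.4546, 0.3747, 0.1386]
ee_rot: [0.001, -0.205, 0.979, 0.001]
wrist_force: [-1.5, 1.1, 0.7]
opening: 0.119
grasp_force: 39.3
time_s: 2.4
ee_pos: [0.4544, 0.3754, 0.1385]
ee_rot: [0.001, -0.204, 0.979, -0.002]
wrist_force: [-0.1, -5.0, 2.9]
opening: 0.122
grasp_force: 39.6
time_s: 2.52
ee_pos: [0.4544, 0.3753, 0.1386]
ee_rot: [0.001, -0.204, 0.979, -0.002]
wrist_force: [-0.2, -5.1, 2.4]
opening: 0.124
grasp_force: 39.6
time_s: 2.9
ee_pos: [0.456, 0.3727, 0.1385]
ee_rot: [0.001, -0.205, 0.979, 0.001]
wrist_force: [-2.8, 4.3, 4.3]
opening: 0.122
grasp_force: 39.8
time_s: 3.02
ee_pos: [0.456, 0.3727, 0.1385]
ee_rot: [0.001, -0.205, 0.979, 0.001]
wrist_force: [-1.6, 4.6, 5.7]
opening: 0.123
grasp_force: 39.9
```

The left lid resists at about 5 N both ways, so it is tight. Next is the middle pot: shift −0.021, −0.376 and a −63.5° turn.

```bash
python3 -m handwheel '[[0,0,0,0,0,0,0],[0,0,0,0,0,0,0],[0,0,0.03,0,0,0,0],[0,0,0.03,0,0,0,0],[-0.0026,-0.047,0,0,0,-8,0],[-0.0026,-0.047,0,0,0,-8,0],[-0.0026,-0.047,0,0,0,-8,0],[-0.0026,-0.047,0,0,0,-8,0],[-0.0026,-0.047,0,0,0,-8,0],[-0.0026,-0.047,0,0,0,-8,0],[-0.0026,-0.047,0,0,0,-8,0],[-0.0026,-0.047,0,0,0,-7.5,0],[0,0,0,0,0,0,0]]'; python3 - <<'E'
from plant import r, viewer
from h import *
m=viewer.camera_model("wrist");im,d=viewer.read_camera("wrist")
P=cloud(d,m["intrinsics"],m["extrinsics"]); c=(.435,-.0025);print(bar(P,c,.122,.15,.06),disc(P,c,.083,.1,.09)); s=r.state(); print(s['ee_pos'],s['ee_rot'],s['wrist_force'])
E
```

```text
time_s: 4.65
ee_pos: [0.4344, -0.0077, 0.1968]
ee_rot: [-0.0, 0.344, 0.939, -0.001]
wrist_force: [0.6, 1.1, -0.6]
opening: 0.501
grasp_force: 0.0
(2947, array([ 0.4348, -0.0015]), np.float64(140.2), np.float64(0.1366), np.float64(0.079)) [ 0.4355 -0.0019  0.0731]
[ 0.43459169 -0.00607457  0.19680898] [-4.67252959e-04  3.42304851e-01  9.39588781e-01 -3.05703461e-04] [ 0.12591595  0.40426513 -0.42676662]
```

Same test on the middle pot, with lid y at 50°.

```bash
python3 -m handwheel '[[0,0.004,-0.03,0,0,0,0],[0,0,-0.03,0,0,0,0],[0,0,0,0,0,0,-1],[0,0,0,0,0,0,-1],[0,0,0,0,0,0,-1],[0,0,0,0,0,0,-1]]' 40; python3 -m handwheel '[[0.0019,0.0023,0,0,0,0,-1],[0,0,0,0,0,0,-1],[0,0,0,0,0,0,-1]]';python3 -m handwheel '[[0,0,0,0,0,0,-1]]'; python3 -m handwheel '[[-0.0019,-0.0023,0,0,0,0,-1],[-0.0019,-0.0023,0,0,0,0,-1],[0,0,0,0,0,0,-1]]';python3 -m handwheel '[[0,0,0,0,0,0,-1]]'
```

```text
time_s: 5.45
ee_pos: [0.4352, -0.0004, 0.1377]
ee_rot: [0.0, 0.341, 0.94, 0.0]
wrist_force: [-0.8, -0.1, -2.9]
opening: 0.12
grasp_force: 39.0
time_s: 5.82
ee_pos: [0.4372, 0.0019, 0.1377]
ee_rot: [0.0, 0.341, 0.94, 0.0]
wrist_force: [-0.4, 0.7, -1.3]
opening: 0.124
grasp_force: 39.2
time_s: 5.95
ee_pos: [0.4371, 0.0018, 0.1377]
ee_rot: [0.0, 0.341, 0.94, 0.0]
wrist_force: [-1.2, 0.6, -0.9]
opening: 0.126
grasp_force: 39.2
time_s: 6.32
ee_pos: [0.4329, -0.0032, 0.1377]
ee_rot: [0.0, 0.341, 0.94, -0.0]
wrist_force: [-2.1, 0.3, 1.6]
opening: 0.123
grasp_force: 39.5
time_s: 6.45
ee_pos: [0.4331, -0.003, 0.1377]
ee_rot: [0.0, 0.341, 0.94, -0.0]
wrist_force: [-1.5, 1.2, 2.0]
opening: 0.12
grasp_force: 39.5
```

The middle handle followed the whole 6 mm with almost no force, so it appears to be loose. To confirm, I push it 2.5 mm further, past the range a tight lid would allow.

```bash
python3 -m handwheel '[[-0.0013,-0.0015,0,0,0,0,-1],[0,0,0,0,0,0,-1],[0,0,0,0,0,0,-1]]'; python3 -m handwheel '[[0.0017,0.002,0,0,0,0,-1],[0.0017,0.002,0,0,0,0,-1],[0,0,0,0,0,0,-1],[0,0,0,0,0,0,-1]]' 60
```

```text
time_s: 6.82
ee_pos: [0.4319, -0.0044, 0.1377]
ee_rot: [0.0, 0.341, 0.94, 0.0]
wrist_force: [-2.4, 1.5, 3.7]
opening: 0.126
grasp_force: 39.6
time_s: 7.32
ee_pos: [0.4356, -0.0, 0.1377]
ee_rot: [0.0, 0.341, 0.94, 0.0]
wrist_force: [-1.6, 2.0, 4.6]
opening: 0.116
grasp_force: 58.7
```

Confirmed loose, with more than 8 mm of free travel. I lift it and carry it over to the tray centre (0.438, −0.375).

```bash
python3 -m handwheel '[[0,0,0.01,0,0,0,-1],[0,0,0.015,0,0,0,-1],[0,0,0.025,0,0,0,-1],[0,0,0.025,0,0,0,-1],[0,0,0.02,0,0,0,-1],[0,-0.015,0,0,0,0,-1],[0,-0.03,0,0,0,0,-1],[0,-0.04,0,0,0,0,-1],[0.001,-0.04,0,0,0,0,-1],[0.001,-0.04,0,0,0,0,-1],[0,-0.04,0,0,0,0,-1],[0,-0.04,0,0,0,0,-1],[0,-0.04,0,0,0,0,-1],[0,-0.04,0,0,0,0,-1],[0,-0.03,0,0,0,0,-1],[0,-0.02,0,0,0,0,-1],[0,0,0,0,0,0,-1]]' 60; python3 - <<'E'
from plant import r, viewer
from h import *
import cv2
im,d=viewer.read_camera("top");cv2.imwrite("pics/t2.png",im);m=viewer.camera_model("top")
P=cloud(d,m["intrinsics"],m["extrinsics"]); 
for c in [(.435,-.002),(.638,-.15)]:
  print(disc(P,c,.08,.094,.09))
Q=P[(np.hypot(P[...,0]-.4355,P[...,1]+.002)<.078)&(P[...,2]>.08)&(P[...,2]<.094)]
from scipy.optimize import least_squares
f=least_squares(lambda p:np.hypot(Q[:,0]-p[0],Q[:,1]-p[1])-p[2],[.4355,-.002,.07],loss='soft_l1',f_scale=.002);print('rim',len(Q),f.x)
print(bar(P,(.637,.14),.05,.09,.06),r.state()['wrist_force'],r.state()['ee_pos'])
E
```

```text
time_s: 9.45
ee_pos: [0.4363, -0.3766, 0.2309]
ee_rot: [-0.001, 0.342, 0.94, 0.0]
wrist_force: [1.1, 0.2, -4.9]
opening: 0.117
grasp_force: 58.5
[ 0.4351 -0.002   0.0699]
[ 0.6374 -0.1501  0.0734]
rim 154 [ 0.43474421 -0.00235578  0.06814981]
(102, array([0.6265, 0.139 ]), np.float64(39.9), np.float64(0.0738), np.float64(0.078)) [-0.31985021  0.0211393  -4.15751843] [ 0.43665824 -0.37543551  0.231322  ]
```

View pics/t2.png

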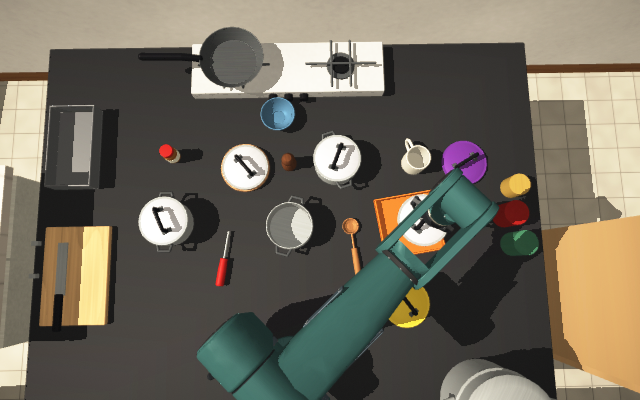

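The middle pot (289,226) is open, with its rim centre at (0.435, −0.002), and the lid hangs over the tray. I lower it there.

```bash
python3 -m handwheel '[[0.001,0,-0.025,0,0,0,-1],[0,0,-0.04,0,0,0,-1],[0,0,-0.04,0,0,0,-1],[0,0,-0.025,0,0,0,-1],[0,0,-0.015,0,0,0,-1],[0,0,-0.006,0,0,0,-1],[0,0,-0.005,0,0,0,-1],[0,0,-0.004,0,0,0,-1],[0,0,-0.003,0,0,0,-1],[0,0,0,0,0,0,-1]]'
```

```text
time_s: 10.75
ee_pos: [0.4382, -0.3754, 0.0693]
ee_rot: [-0.0, 0.341, 0.94, 0.0]
wrist_force: [-0.4, -0.5, -5.0]
opening: 0.117
grasp_force: 58.5
```

```bash
python3 -m handwheel '[[0,0,-0.0015,0,0,0,-1],[0,0,0,0,0,0,-1]]'; python3 -m handwheel '[[0,0,-0.001,0,0,0,-1],[0,0,0,0,0,0,-1]]'
```

```text
time_s: 11.0
ee_pos: [0.4382, -0.3755, 0.0679]
ee_rot: [0.0, 0.341, 0.94, -0.0]
wrist_force: [0.2, 0.1, -4.1]
opening: 0.117
grasp_force: 58.7
time_s: 11.25
ee_pos: [0.4383, -0.3755, 0.0678]
ee_rot: [0.0, 0.341, 0.94, -0.0]
wrist_force: [-1.3, 1.5, 0.7]
opening: 0.113
grasp_force: 59.2
```

It has landed (force back to zero). I release, rise and go to the spare: shift +0.1885, +0.516 and turn −100°.

```bash
python3 -m handwheel '[[0,0,0,0,0,0,0],[0,0,0,0,0,0,0],[0,0,0.03,0,0,0,0],[0,0,0.05,0,0,0,0],[0,0,0.05,0,0,0,0],[0.0145,0.0397,0,0,0,-7.7,0],[0.0145,0.0397,0,0,0,-7.7,0],[0.0145,0.0397,0,0,0,-7.7,0],[0.0145,0.0397,0,0,0,-7.7,0],[0.0145,0.0397,0,0,0,-7.7,0],[0.0145,0.0397,0,0,0,-7.7,0],[0.0145,0.0397,0,0,0,-7.7,0],[0.0145,0.0397,0,0,0,-7.7,0],[0.0145,0.0397,0,0,0,-7.7,0],[0.0145,0.0397,0,0,0,-7.7,0],[0.0145,0.0397,0,0,0,-7.7,0],[0.0145,0.0397,-0.02,0,0,-7.7,0],[0.0145,0.0397,-0.03,0,0,-7.6,0],[0,0,0,0,0,0,0]]'; python3 - <<'E'
from plant import r, viewer
from h import *
m=viewer.camera_model("wrist");im,d=viewer.read_camera("wrist")
P=cloud(d,m["intrinsics"],m["extrinsics"]); c=(.6263,.14);print(bar(P,c,.058,.09,.06),disc(P,c,.02,.04,.09)); s=r.state(); print(s['ee_pos'],s['ee_rot'],s['q'],s['wrist_force'])
im,d=viewer.read_camera("top");m=viewer.camera_model("top")
P=cloud(d,m["intrinsics"],m["extrinsics"]);c=(.438,-.3755);print('tray lid',bar(P,c,.05,.09,.06),disc(P,c,.012,.024,.08))
Q=P[(np.hypot(P[...,0]-c[0],P[...,1]-c[1])<.07)];print(np.round(np.nanpercentile(Q[:,2],[5,25,50,75]),4))
E
```

```text
time_s: 13.62
ee_pos: [0.6254, 0.1434, 0.1428]
ee_rot: [-0.001, 0.939, 0.345, -0.003]
wrist_force: [0.2, 0.0, -0.5]
opening: 0.499
grasp_force: 0.0
(2676, array([0.6288, 0.1406]), np.float64(40.1), np.float64(0.0737), np.float64(0.079)) [0.6279 0.1401 0.0733]
[0.6260572  0.14176436 0.14483134] [-1.33060455e-04  9.38722987e-01  3.44668364e-01 -1.68944480e-03] [ 1.34617037e-01  3.34064804e-01  1.29401305e+00 -4.69182616e-04
  1.51687163e+00  1.00166743e+00] [ 0.14380141 -0.32292832  0.4314302 ]
tray lid (102, array([ 0.4391, -0.3761]), np.float64(140.1), np.float64(0.0679), np.float64(0.08)) [ 0.4369 -0.3778  0.0759]
[0.0147 0.0197 0.0231 0.0261]
```

The lid in the tray is flat (bar top 0.068, expected 0.069). Grasp the spare.

```bash
python3 -m handwheel '[[0.002,-0.001,-0.035,0,0,0,0],[0,0,-0.036,0,0,0,0],[0,0,0,0,0,0,-1],[0,0,0,0,0,0,-1],[0,0,0,0,0,0,-1],[0,0,0,0,0,0,-1],[0,0,0,0,0,0,-1]]' 60;python3 -m handwheel '[[0,0,0.02,0,0,0,-1],[0,0,0.04,0,0,0,-1],[0,0,0.05,0,0,0,-1],[0,0,0.05,0,0,0,-1],[0,0,0,0,0,0,-1]]'
```

```text
time_s: 14.6
ee_pos: [0.6293, 0.1395, 0.0772]
ee_rot: [0.001, 0.939, 0.343, 0.001]
wrist_force: [0.2, -1.1, 0.5]
opening: 0.115
grasp_force: 58.8
time_s: 15.22
ee_pos: [0.6312, 0.1403, 0.2441]
ee_rot: [0.001, 0.939, 0.343, 0.007]
wrist_force: [-0.0, 0.1, -3.2]
opening: 0.117
grasp_force: 59.0
```

```bash
python3 -m handwheel '[[-0.008,-0.006,0,0,0,0,-1],[-0.016,-0.012,0,0,0,0,-1],[-0.02,-0.0145,0,0,0,0,-1],[-0.025,-0.0185,0,0,0,0,-1],[-0.025,-0.0185,0,0,0,0,-1],[-0.025,-0.0185,0,0,0,0,-1],[-0.025,-0.0185,0,0,0,0,-1],[-0.02,-0.0145,0,0,0,0,-1],[-0.016,-0.012,-0.01,0,0,0,-1],[-0.0135,-0.0095,-0.02,0,0,0,-1],[0,0,0,0,0,0,-1],[0,0,0,0,0,0,-1]]'; python3 - <<'E'
from plant import r, viewer
from h import *
import cv2
s=r.state(); print(s['ee_pos'],s['ee_rot'])
m=viewer.camera_model("wrist");im,d=viewer.read_camera("wrist");cv2.imwrite("pics/w3.png",im)
P=cloud(d,m["intrinsics"],m["extrinsics"]); e=s['ee_pos'];z=e[2]-.065
print(disc(P,e,z+.006,z+.016,.09),bar(P,e,z+.05,z+.08))
im,d=viewer.read_camera("top");m=viewer.camera_model("top");P=cloud(d,m["intrinsics"],m["extrinsics"])
print('trivet',np.round(P[167,245],3),'top lid',disc(P,e,z+.006,z+.016,.09))
E
```

```text
time_s: 16.73
ee_pos: [0.435, -0.0026, 0.2052]
ee_rot: [-0.0, 0.939, 0.343, -0.0]
wrist_force: [0.8, -0.1, -3.8]
opening: 0.118
grasp_force: 58.7
[ 0.43497709 -0.00255912  0.20518825] [-4.19956814e-04  9.39281534e-01  3.43146960e-01 -4.32115058e-04]
[ 0.4345 -0.002   0.0732] (8031, array([ 0.4359, -0.0016]), np.float64(40.2), np.float64(0.2023), np.float64(0.078))
trivet [0.628 0.14  0.014] top lid [ 0.4335 -0.0025  0.0727]
```

View pics/w3.png

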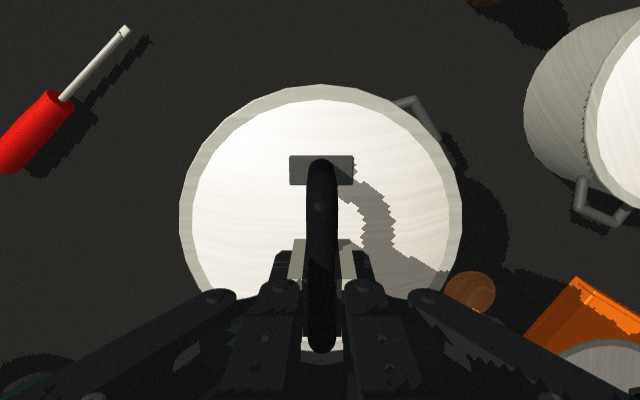

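The held lid is level, handle between the pads at (320,240), centred over the pot within about 1 mm. I lower it gently.

```bash
python3 -m handwheel '[[0.001,0,-0.015,0,0,0,-1],[0,0,-0.02,0,0,0,-1],[0,0,-0.01,0,0,0,-1],[0,0,-0.006,0,0,0,-1],[0,0,-0.004,0,0,0,-1],[0,0,-0.004,0,0,0,-1],[0,0,0,0,0,0,-1]]';python3 -m handwheel '[[0,0,-0.003,0,0,0,-1],[0,0,-0.0025,0,0,0,-1],[0,0,0,0,0,0,-1]]'; python3 -m handwheel '[[0,0,-0.0015,0,0,0,-1],[0,0,0,0,0,0,-1]]'
```

```text
time_s: 17.7
ee_pos: [0.4362, -0.0028, 0.1468]
ee_rot: [0.0, 0.939, 0.343, 0.0]
wrist_force: [0.1, 0.3, -4.0]
opening: 0.111
grasp_force: 58.8
time_s: 18.08
ee_pos: [0.4361, -0.0028, 0.1411]
ee_rot: [-0.0, 0.939, 0.343, -0.0]
wrist_force: [-0.3, 0.1, -4.3]
opening: 0.115
grasp_force: 58.9
time_s: 18.32
ee_pos: [0.4363, -0.0027, 0.1402]
ee_rot: [0.0, 0.939, 0.343, 0.0]
wrist_force: [-0.9, -0.1, -1.2]
opening: 0.115
grasp_force: 59.2
```

Landed at the predicted home height of 0.140. I release, rise clear and check.

```bash
python3 -m handwheel '[[0,0,-0.0005,0,0,0,-1],[0,0,0,0,0,0,0],[0,0,0,0,0,0,0],[0,0,0,0,0,0,0],[0,0,0.03,0,0,0,0],[0,0,0.05,0,0,0,0],[0,0,0.05,0,0,0,0],[-0.03,0.05,0,0,0,0,0],[-0.03,0.05,0,0,0,0,0],[-0.03,0.05,0,0,0,0,0],[0,0.05,0,0,0,0,0],[0,0.05,0,0,0,0,0],[0,0,0,0,0,0,0]]'; python3 - <<'E'
from plant import r, viewer
from h import *
import cv2
im,d=viewer.read_camera("top");m=viewer.camera_model("top");P=cloud(d,m["intrinsics"],m["extrinsics"]);cv2.imwrite("pics/t4.png",im)
for c,o in(((.435,-.002),0),((.638,-.15),0),((.454,.372),0),((.438,-.3755),-.07)): print(bar(P,c,.118+o,.15+o),disc(P,c,.083+o,.1+o,.08))
E
```

```text
time_s: 19.95
ee_pos: [0.3456, 0.2497, 0.269]
ee_rot: [-0.0, 0.938, 0.346, -0.0]
wrist_force: [0.2, 0.0, -1.0]
opening: 0.5
grasp_force: 0.0
(111, array([ 0.4358, -0.0027]), np.float64(39.8), np.float64(0.1374), np.float64(0.078)) [ 0.4359 -0.0024  0.073 ]
(107, array([ 0.6361, -0.1495]), np.float64(158.8), np.float64(0.1375), np.float64(0.078)) [ 0.6369 -0.15    0.073 ]
(63, array([0.4703, 0.377 ]), np.float64(25.3), np.float64(0.1374), np.float64(0.047)) [0.4566 0.3713 0.0739]
(105, array([ 0.4381, -0.3754]), np.float64(139.6), np.float64(0.0681), np.float64(0.078)) [ 0.4363 -0.3806  0.0734]
```

View pics/t4.png

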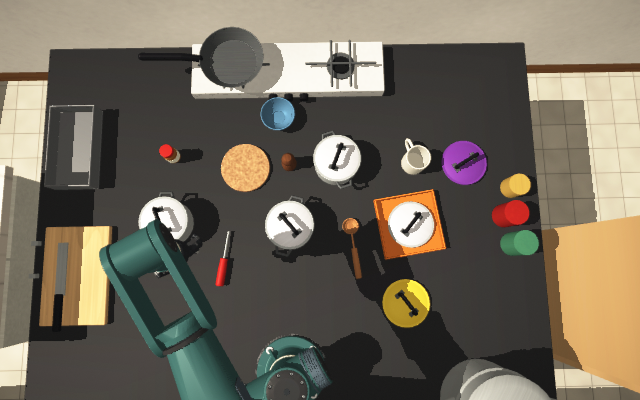

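The spare sits home on the middle pot (289,225), with its bar top at 0.137 as on the other pots. The loose lid lies flat in the tray (411,224), and nothing else has moved.

```bash
python3 -c "
from plant import r
print(r.sign_off())"
```

```text
the job is handed in; nothing more can be done
None
```

The middle pot's lid was the loose one: it now lies flat in the repair tray with the spare fully home on its pot, and the job was handed in at about 20 s (the third handle was not wiggled, as the play had already been felt).

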